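# Bring the film unwinder upright with its prop leg down and hold it

### The job

The blue film unwinder lies tipped against its rest, in its loading position: turn the red wing screw on its top fully clockwise to its end stop so that the roll is braked, then, with the unwinder still tipped, flip its folded spring leg down past dead centre until it snaps fully down, ready to catch it. Only then grip the orange tab, bring the unwinder upright and finish still gripping the tab and holding it upright, resting on neither rest nor leg, so that a colleague can thread the film. Leave the other things on the bench where they are.

Things in the scene. Friction and masses are not known exactly. Their poses are not given: they have to be found in the camera images.
- unwinder_base: Fixed dark steel base plate, 120 x 240 x 12 mm; its origin lies on the bench under the frame's hinge, z up. Its x axis runs parallel to the hinge, away from the robot at yaw 0; y is then to the robot's left. The rest stands on its -y side; the prop leg comes down on its +y side.
- frame_hinge (a point): Point on the hinge axis of the blue frame, 30 mm above the bench; the axis is the base's x axis. Its own axes turn with the frame: x along the hinge, z up the frame (vertical when upright), y across it. All 'frame' measures in this list are from this point along these axes. The frame with all on it weighs 0.8 to 1.0 kg.
- unwinder (a joint): Tilt of the frame on its hinge, rad: 0 = upright, positive = leaning to the base's -y side. Free-swinging. At +0.49 it lies on its rest (the start) and gravity keeps it there with about 0.3 to 0.5 N m; within about 0.07 of upright it wants to fall to the +y side; with the leg fully down the foot catches it at about -0.18; with the leg folded nothing catches it.
- brake_screw (a joint): Angle of the red wing screw, rad; grows as it is turned clockwise seen from above (from its head); end stop (brake fully on) at 2.2. It stays where it is left; about 0.03 N m turns it.
- brake_screw_grip (a point): Centre of the red wing: a flat bar 40 mm long, 10 mm thick, 18 mm high, 30 mm above the frame's head. Its y axis runs along the 40 mm length, x across the 10 mm, z along the screw's axis, which is parallel to the frame's z and so leans with the frame. In the frame it lies at x = 0, y = -45, z = 195 mm from the hinge. At its end stop the wing stands along the frame's y axis.
- prop_leg (a joint): Angle of the prop leg, rad: 0 = folded in front of the frame, pointing 22 degrees from the frame's z axis towards its +y; grows as it swings out to the +y side and down; 2.09 = fully down on its stop, 38 degrees from the frame's -z. A spring holds it at either end; dead centre at about 1.0, beyond which it snaps down by itself. Less than 2 N at the foot moves it.
- leg_hub (a point): Point on the leg's pivot axis (which runs along the frame's x axis), in the plane of the middle of the foot: 34 mm in front of the frame's middle plane (frame x = -34 mm), y = 0, 100 mm from the hinge.
- leg_foot (a point): Centre of the leg's black rubber cross-foot: a cylinder of 16 mm diameter, 34 mm long, lying along the frame's x axis at the end of the leg, 125 mm from the leg's pivot. The leg itself is a 10 mm bar, 24 mm in front of the frame's middle plane.
- grip_tab: Orange grip tab fixed on the frame's head at its +y end, 14 mm thick (along its x), 46 mm long (y), rising 34 mm (z) above the head; origin at the middle of its lower edge, axes as the frame's.
- grip_tab_center (a point): Point to grip the orange tab, across its 14 mm: 15 mm above the head's top edge, in the frame at x = 0, y = +48, z = 180 mm from the hinge; axes as the frame's.
- alcohol_bottle: White pump bottle, 62 mm diameter, 134 mm high, standing at the back; origin at its foot. Leave alone.
- flux_bottle: Amber dropper bottle, 33 mm diameter, 92 mm high, at the back; origin at its foot. Leave alone.
- spare_lens: Black barrel lens, 34 mm diameter, 76 mm high, standing at the back; origin at its foot. Leave alone.
- swab_box: White and green carton, 52 x 82 x 30 mm, at the back left; origin under its middle. Leave alone.
- loupe: Black eye loupe, 37 mm diameter, 28 mm high, at the right; origin at its foot. Leave alone.
- screw_cup: Small steel cup, 45 mm diameter, 18 mm high, at the right; origin at its foot. Leave alone.
- frame_head (a point): Middle of the top edge of the frame's head (frame z = 165 mm), axes as the frame's. The frame is a plate 12 mm thick in its y-z plane (front at frame x = -6 mm), 50 mm wide, its head 150 mm wide (y = -75 to +75 mm) and 42 mm high. The white film roll, 74 mm in diameter, sits on its back, centred at frame y = -45, z = 124 mm.

How it is judged:
By the outcome, as a careful person would: the job done as asked, in the order asked, and still so for the second after the job is handed in, while the arm keeps its last pose, push and grip.
It also fails if it takes over 67 s, if anything falls off the work surface, if the arm or the gripper's body presses on something with over 40 N, if the wrist force passes 120 N, or if a joint passes its speed limit or range.

### The arm

A 7-joint arm with a two-finger parallel gripper is mounted at the origin on a cart in front of the work surface, level with it; the furniture and walls round the work are solid. World frame = base frame: x ahead of the robot, y to its left, z up, the work surface at z = 0. Lengths are in m, angles in rad, forces in N, time in s.
With the tool pointing down it reaches from about 0.4 to 0.9 m from the base axis. Payload 5.5 kg.
Tool frame: the origin (TCP) lies at the very end of the fingers, on their centre line; the grasp point (between the pads) lies 19 mm behind it; z points along the fingers, y is the line along which they close (so a half turn about z gives the same grasp; the last joint's range is limited). The gripper opens to 85 mm and grips with 20 to 120 N. Pads are 22 mm wide; open, the fingers measure 114 mm over their backs; the gripper's body (76 mm by 85 mm) begins 54 mm behind the grasp point. The pads swing forward as they close: fully open they stand 13 mm farther back than shut.
Start: joints at [1.443, 0.501, -0.427, 1.55, 0.221, 1.138, -0.21], TCP at [0.248, -0.601, 0.231] pointing down, gripper open.
Joint ranges: [-2.88, 2.88], [-0.31, 2.03], [-1.54, 1.56], [0.2, 2.42], [-1.41, 4.55], [0.19, 2.02], [-2.57, 2.57]. Speed limits (rad/s): [2.57, 2.57, 3.14, 3.14, 3.14, 3.14, 3.14].

### API

Orientations are given as a rotation vector (axis times angle).
In Python, from station import arm gives the robot as it stands.
- The arm moves only by the tool arm_command, never from a script. Its argument "targets" is text: rows parted by semicolons, each of 5 numbers parted by spaces: the shift along the tool's x, y, z in mm, then the turn about the tool's z in rad, then the gripper's target within -1 to 1 (fully open at 1, half-way at 0, shut at -1). In form: x y z turn jaw; .... A call has 1 to 20 rows; each row is the pose to reach, as a shift and turn from the pose commanded when the call began, along the tool's axes at that moment; what a row does not reach only later rows make up. A row lasts 1/8 s, in which the tool goes at most 62.5 mm and 10.7 degrees, less where a joint would pass 70% of its speed; a pose out of reach is approached as far as the arm can. A call with a gripper value outside its range is refused whole. The fingers move at their own pace and stop on an object; "grip_force" is the grip in N (left out, the last holds). Time passes only in rows, so rows that repeat a pose let the fingers close. It gives the time, the measured TCP pose, the force, the opening and the grip force at its end, in the units of the state.
- arm.sense(): the state, without advancing time (a new reading comes with each control period).
- arm.read_camera(name): name is "scene" or "top" or "wrist"; returns the picture (384x512x3 uint8, red, green, blue); there is no depth.
- arm.camera_params(name): a dict with "fov_y" (degrees; the focal length in pixels is half the picture's height over the tangent of half this angle, whatever the lens; pixels are square), "cx", "cy" (the principal point, pixels), "D" ([k1, k2, p1, p2, k3] as OpenCV has them; the pictures are not rectified), "position" and "orientation" of the camera in the world. Camera axes: x right, y up, looking along -z (the intrinsics and any distortion apply to the point x, -y, -z); pixel columns grow to the right and rows downward; lengths in m; the calibration is good to about 2 mm. A picture is of the moment at which its call begins: read the wrist's pose just before it. camera_params takes no time and is no camera call; for the wrist camera it gives the pose at the moment of the call.
- arm.job_done(): hands the job in; it is judged then, once.
Trained networks look in the newest picture that a camera, given by its name, has taken for a name from the list of things; names that differ only in an ending like _2 or _b are one class to them, and where a whole thing is asked for, a point or a joint stands for the part that bears it (a point fixed in the world has none). Each returns a list of dicts, best first, with "p" (0 to 1); they miss things now and then, are a little off and sometimes report something else, mostly with a low value. They report only what shows in the picture. A call takes as long as a camera call.
- arm.silhouettes(camera, name): "region" (384x512 bool, what is visible of it) and "extent" ([centre column, centre row, width, height] in pixels, round what is visible of it).
The state is a dict: "t": time; "qpos": joint angles; "joint_velocities": joint speeds; "effort": joint torques, N m; "position": TCP position; "orientation": TCP orientation; "ft_force": force on the tool from outside, world axes, zero at the start; "moment": the same for the moment, N m; "grip_width": finger opening in m; "finger_force": force on a finger pad.
Only numpy, scipy, OpenCV 4.12 (cv2) and the standard library are available. Lean on these libraries where they do the work, as an engineer would, in place of code of your own. Each camera call takes 0.05 s, during which the arm holds its last target. There are 200 camera calls.

## Working session

There is one attempt and no reset: what is moved stays moved. The work goes in short steps, Python scripts to look and compute and a tool call to move; the robot and the scene stay as the last step left them, time stands still between calls to the robot, and variables do not carry over. Pictures are saved under pics/ and viewed, at most 12 in all, crops included, and the job is handed in when it is done.

Besides the shell and the picture viewer there is one more tool, called after ">>>" as name(argument=value, ...), one argument or row to a line, values as JSON. arm_command: Moves the arm, as the interface text tells. Its arguments: {"type":"object","properties":{"targets":{"type":"string"},"grip_force":{"type":"number"}},"required":["targets"]}

```bash
ls; mkdir -p pics
python3 - <<'E'
from station import arm
import cv2,numpy as np
s=arm.sense();print({k:np.round(v,3) for k,v in s.items()})
for c in("scene","top","wrist"):
    im=arm.read_camera(c);cv2.imwrite(f"pics/{c}0.png",im[:,:,::-1]);p=arm.camera_params(c);print(c,p)
E
```

```text
pics
{'t': np.float64(0.0), 'qpos': array([ 1.443,  0.502, -0.427,  1.551,  0.221,  1.138, -0.21 ]), 'joint_velocities': array([-0.   , -0.001,  0.001,  0.002,  0.001,  0.001, -0.001]), 'effort': array([-0.0000e+00, -5.6951e+01, -5.8160e+00, -2.8094e+01,  1.1000e-02,
        1.2000e-02,  0.0000e+00]), 'position': array([ 0.247, -0.6  ,  0.23 ]), 'orientation': array([-3.08e+00, -6.10e-01,  1.00e-03]), 'ft_force': array([ 0.148, -0.084,  0.499]), 'moment': array([ 0.046,  0.002, -0.02 ]), 'finger_force': np.float64(0.0), 'grip_width': np.float64(0.085)}
scene {'fov_y': 50.967860667814705, 'cx': 250.1305745428888, 'cy': 194.04973111215523, 'D': array([-0.08230788,  0.        ,  0.        ,  0.        ,  0.        ]), 'position': array([ 0.26764724, -0.58043523,  0.69275307]), 'orientation': array([ 0.88453279, -0.23654895, -0.54051917])}
top {'fov_y': 50.374805503444634, 'cx': 256.18255784691945, 'cy': 188.260269792252, 'D': array([-0.03763918,  0.        ,  0.        ,  0.        ,  0.        ]), 'position': array([0.42136071, 0.01279232, 1.14438886]), 'orientation': array([ 0.17395997, -0.17219578, -1.60601663])}
wrist {'fov_y': 67.35807481825015, 'cx': 249.17176627070717, 'cy': 201.19915013650635, 'D': array([-0.05971522,  0.        ,  0.        ,  0.        ,  0.        ]), 'position': array([ 0.3117315 , -0.57424834,  0.37296381]), 'orientation': array([-0.24400927,  0.16597587, -1.17230018])}
```

Run:
```python
import cv2,numpy as np
a=[cv2.imread(f"pics/{c}0.png") for c in("scene","top")]
cv2.imwrite("pics/both.png",cv2.resize(a[0],(800,600)));cv2.imwrite("pics/both2.png",cv2.resize(a[1],(800,600)))
```

```text
(no output)
```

View pics/both.png

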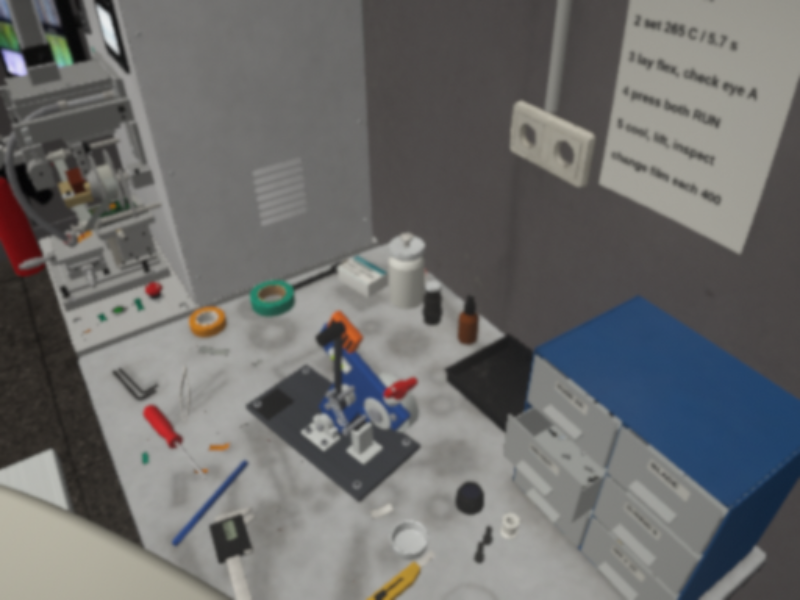

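View pics/both2.png

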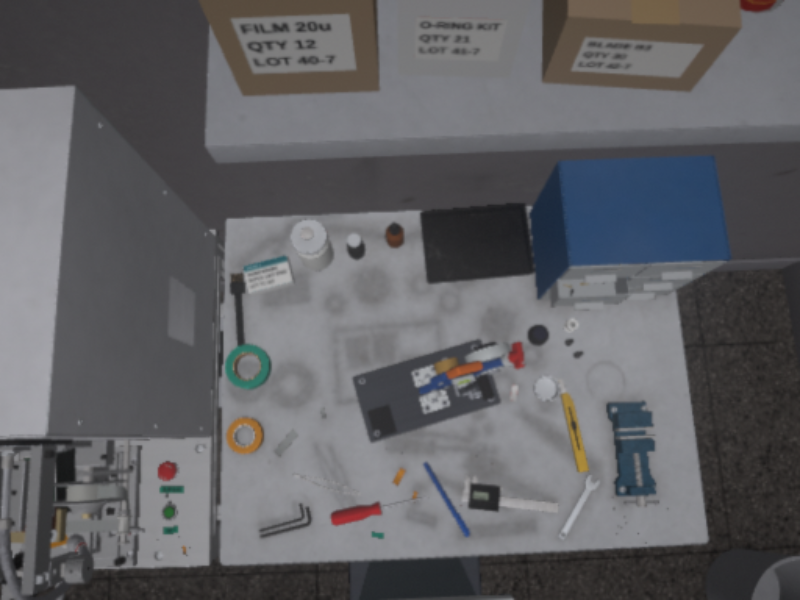

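```bash
cat > h.py <<'E'
from station import arm
import cv2,numpy as np
from scipy.spatial.transform import Rotation as R
from scipy.optimize import least_squares
def K(p):
    f=192/np.tan(np.radians(p["fov_y"])/2); return np.array([[f,0,p["cx"]],[0,f,p["cy"]],[0,0,1]])
def proj(p,X):
    C=R.from_rotvec(p["orientation"]).as_matrix(); X=np.atleast_2d(X)
    c=(X-p["position"])@C*[1,-1,-1]
    return cv2.projectPoints(c.reshape(-1,1,3),np.zeros(3),np.zeros(3),K(p),np.array(p["D"]))[0].reshape(-1,2)
def Rf(yaw,tilt): return R.from_euler('z',yaw)*R.from_euler('x',tilt)
def fr(b,tilt,P): # frame pts -> world ; b=(x,y,yaw)
    return Rf(b[2],tilt).apply(P)+[b[0],b[1],.03]
def foot(q): a=np.radians(22)+q; return np.array([-.034,.125*np.sin(a),.1+.125*np.cos(a)])
WING=np.array([0,-.045,.195]);TAB=np.array([0,.048,.182])
def cen(c,n):
    r=arm.silhouettes(c,n)
    if not r: return None
    m=r[0]["region"]; ys,xs=np.nonzero(m); return r[0]["p"],np.array([xs.mean(),ys.mean()]),m,r[0]["extent"]
E
python3 - <<'E'
from h import *
obs=[]
for c in("scene","top"):
    arm.read_camera(c);p=arm.camera_params(c)
    for n,P in(("brake_screw",WING),("grip_tab",TAB),("leg_foot",foot(0)),("unwinder_base",None),("prop_leg",None)):
        r=cen(c,n)
        if r is None: print(c,n,None);continue
        print(c,n,round(r[0],2),r[1].round(1),np.round(r[3],1),r[2].sum())
        np.save(f"pics/m_{c}_{n}.npy",r[2])
        if n in("brake_screw","grip_tab"): obs.append((p,n,P,r[1]))
        if n=="unwinder_base":
            h=cv2.minAreaRect(cv2.findNonZero(r[2].astype(np.uint8)));co=cv2.boxPoints(h);print(co.round(1))
            if c=="top": obs.append((p,"base",np.array([[a*.06,d*.12,.012] for a in(-1,1) for d in(-1,1)]),co))
def res(b):
    e=[]
    for p,n,P,o in obs:
        if n=="base":
            X=R.from_euler('z',b[2]).apply(P)+[b[0],b[1],0];u=proj(p,X)
            for w in u: e+=list((w-o[np.argmin(((o-w)**2).sum(1))])*.5)
        else: e+=list(proj(p,fr(b,.49,P))[0]-o)
    return np.array(e)
s=least_squares(res,[.4,-.05,.2],loss='soft_l1');print(s.x,np.round(res(s.x),1))
np.save("b.npy",s.x)
b=s.x
print("wing",fr(b,.49,WING),"tab",fr(b,.49,TAB),"foot",fr(b,.49,foot(0)),"foot down",fr(b,.49,foot(2.09)))
for c in("scene","top"):
    p=arm.camera_params(c);print(c,proj(p,fr(b,.49,foot(0))))
E
```

```text
scene brake_screw 0.56 [256.9 247.7] [260.8 248.4  26.6  17.5] 169
scene grip_tab 0.79 [222.7 212.5] [220.4 212.7  24.6  24.5] 247
scene leg_foot 0.97 [213.9 225.6] [211.8 233.3  18.7  54.1] 418
scene unwinder_base 0.64 [220.1 264.8] [213.9 258.6 108.5 118.6] 6623
[[157.7 260.5]
 [214.4 196.9]
 [289.6 263.9]
 [232.9 327.5]]
scene prop_leg 0.92 [214.1 228.3] [211.1 235.2  20.1  59.9] 463
top brake_screw 0.64 [307.4 247.8] [307.9 247.9  24.2  17.5] 159
top grip_tab 0.66 [296.7 236.7] [298.1 239.2  24.5  11.9] 145
top leg_foot 0.73 [171.4 176.3] [170.6 179.4  32.6  25. ] 563
top unwinder_base 0.65 [276.9 248. ] [281.1 250.5 107.8  62.3] 4205
[[224.2 241. ]
 [330.6 209.6]
 [343.3 252.4]
 [236.8 283.8]]
top prop_leg 0.65 [306.9 247.6] [305.7 249.6  23.2  15.5] 171
[ 0.50204088 -0.03535789  0.25910075] [  0.    0.1  -2.   -0.1  23.  -21.3  -0.4  -0.5 -10.1   1.9   1.3  -0.5
 -10.8   2.7   1.3  -0.3]
wing [ 0.53572679 -0.16244631  0.18087674] tab [ 0.51313533 -0.07721444  0.21317462] foot [ 0.48462307 -0.10234782  0.24253133] foot down [0.45190234 0.02109922 0.06804326]
scene [[212.14099296 213.48664318]]
top [[309.75872629 247.28113266]]
```

Run:
```python
from h import *
obs=[]
def col(c,hue,box):
    im=cv2.imread(f"pics/{c}0.png");h=cv2.cvtColor(im,cv2.COLOR_BGR2HSV).astype(int)
    m=(abs((h[...,0]-hue+90)%180-90)<=5)&(h[...,1]>140)&(h[...,2]>70);M=np.zeros_like(m);x0,y0,x1,y1=box;M[y0:y1,x0:x1]=m[y0:y1,x0:x1]
    ys,xs=np.nonzero(M);pts=np.c_[xs,ys];w,v=np.linalg.eigh(np.cov(pts.T));print(c,hue,M.sum(),pts.mean(0),np.sqrt(w),v[:,1]);return pts.mean(0),v[:,1]
S=arm.camera_params("scene");T=arm.camera_params("top")
rs=col("scene",0,(240,230,275,265));rt=col("top",0,(315,210,345,240));col("top",10,(280,225,315,250));os_=col("scene",10,(205,195,240,230))
obs=[(S,WING,rs[0]),(T,WING,rt[0]),(S,TAB,os_[0]),(T,foot(0),np.array([307.2,247.7]))]
co=np.array([[355,382],[490,340],[498,402],[372,440]])*.64
B=np.array([[a*.06,d*.12,.012] for a in(-1,1) for d in(-1,1)])
def res(b):
    e=[]
    for p,P,o in obs: e+=list(proj(p,fr(b,.49,P))[0]-o)
    for w in proj(T,R.from_euler('z',b[2]).apply(B)+[b[0],b[1],0]): e+=list((w-co[np.argmin(((co-w)**2).sum(1))])*.5)
    return np.array(e)
b=least_squares(res,[.5,-.04,.26],loss='soft_l1').x;print(b,np.round(res(b),1));np.save("b.npy",b)
# wing angle in frame: direction psi from frame y
def wr(a):
    d=np.array([np.sin(a),np.cos(a),0])*.018;e=[]
    for p,o in((S,rs),(T,rt)):
        u=proj(p,fr(b,.49,[WING-d,WING+d]));v=u[1]-u[0];e.append(v[0]*o[1][1]-v[1]*o[1][0])
    return e
for a in np.arange(-90,90,15): print(a,np.round(wr(np.radians(a)),1))
im=cv2.imread("pics/scene0.png")[170:300,150:320];t=cv2.imread("pics/top0.png")[190:290,210:350]
a=cv2.resize(im,(784,600),interpolation=cv2.INTER_CUBIC);cv2.imwrite("pics/z.png",a)
```

```text
scene 0 117 [255.99145299 248.17948718] [2.02849106 5.32795831] [-0.87783432  0.47896441]
top 0 80 [330.4   227.175] [1.85955998 3.89672192] [0.00474966 0.99998872]
top 10 120 [296.34166667 236.275     ] [1.58884343 6.2446685 ] [-0.96535475  0.26094102]
scene 10 201 [222.17412935 211.95522388] [2.8417119  7.28163347] [0.4851508 0.8744305]
[ 0.50384308 -0.03399711  0.22997118] [-0.1 -0.  -0.1  0.1 -1.5  0.   1.7 -0.3  1.8 -0.1 -0.1 -0.2 -2.1 -1.1
 -0.3 -3. ]
-90 [2.8 4.6]
-75 [-2.5  1.4]
-60 [-7.6 -1.8]
-45 [-12.2  -4.9]
-30 [-16.   -7.7]
-15 [-18.7 -10. ]
0 [-20.1 -11.5]
15 [-20.1 -12.3]
30 [-18.8 -12.3]
45 [-16.2 -11.4]
60 [-12.4  -9.7]
75 [-7.9 -7.4]
```

View pics/z.png

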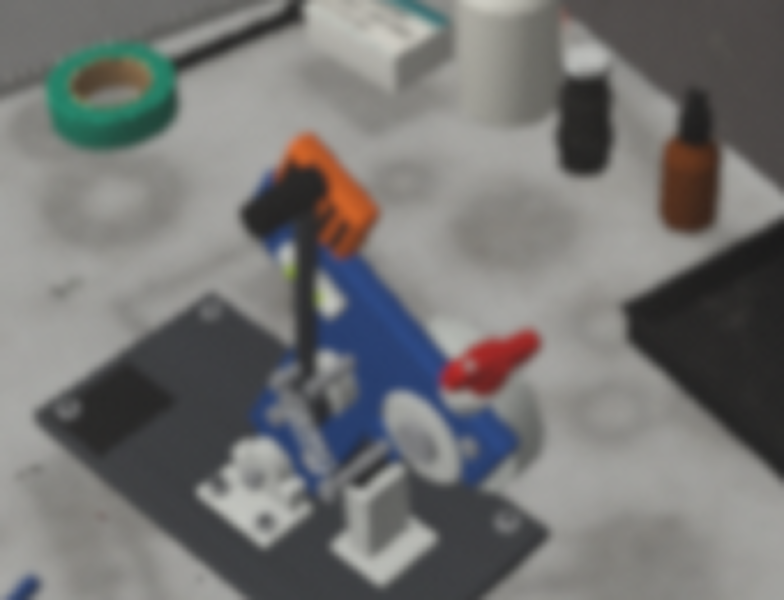

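```bash
cat >> h.py <<'E'
b=np.load("b.npy")
def go(P,psi=None):
    s=arm.sense();Rt=R.from_rotvec(s["orientation"]);M=Rt.as_matrix()
    cur=np.degrees(np.arctan2(M[1,0],M[0,0]))
    d=Rt.inv().apply(np.array(P)-s["position"])*1000
    t=None if psi is None else -np.radians((psi-cur+180)%360-180)
    print("shift",d.round(1),"turn",None if t is None else round(t,3),"psi",round(cur,1),"tcp",s["position"].round(4))
E
python3 - <<'E'
from h import *
w=fr(b,.49,WING);print(b,w,fr(b,.49,TAB),fr(b,.49,foot(0)))
go([w[0],w[1],.33],180)
E
```

```text
[ 0.50384308 -0.03399711  0.22997118] [ 0.5338132  -0.16201273  0.18087674] [ 0.51371373 -0.07615903  0.21317462] [ 0.48448155 -0.10045131  0.24253133]
shift [ 431.8 -296.8  -98.7] turn -2.751 psi 22.4 tcp [ 0.2476 -0.601   0.2313]
```

>>> arm_command(
  targets="0 0 -60 -0.18 1; 30 -20 -99 -0.36 1; 80 -50 -99 -0.54 1; 130 -85 -99 -0.72 1; 180 -120 -99 -0.9 1; 230 -155 -99 -1.08 1; 280 -190 -99 -1.26 1; 330 -225 -99 -1.44 1; 380 -260 -99 -1.62 1; 432 -297 -99 -1.8 1; 432 -297 -99 -1.98 1; 432 -297 -99 -2.16 1; 432 -297 -99 -2.34 1; 432 -297 -99 -2.52 1; 432 -297 -99 -2.7 1; 432 -297 -99 -2.75 1; 432 -297 -99 -2.75 1; 432 -297 -99 -2.75 1",
)

```text
t: 3.0
position: [0.5339, -0.1619, 0.3304]
orientation: [0.003, 3.142, -0.0]
ft_force: [0.2, 0.3, -0.6]
grip_width: 0.0857
finger_force: 0.0
```

Run:
```python
from h import *
go([.5338,-.162,.33],180);print(arm.sense()["qpos"].round(2))
W=arm.camera_params("wrist");im=arm.read_camera("wrist")
w=fr(b,.49,[WING,TAB,foot(0)]);u=proj(W,w);print(u)
o=im[:,:,::-1].copy()
for x in u: cv2.circle(o,tuple(int(v) for v in x),2,(0,255,0),-1)
cv2.imwrite("pics/w1.png",cv2.resize(o,(800,600)))
np.save("pics/w1.npy",im);np.savez("pics/w1p.npz",**W)
```

```text
shift [ 0.1 -0.1  0.4] turn -0.002 psi 179.9 tcp [ 0.5339 -0.1619  0.3304]
[ 1.14  0.45 -1.2   1.65  0.43  1.34  1.45]
[[249.08026302 188.58708249]
 [342.31166846 175.37318014]
 [326.51710591 146.11316301]]
```

View pics/w1.png

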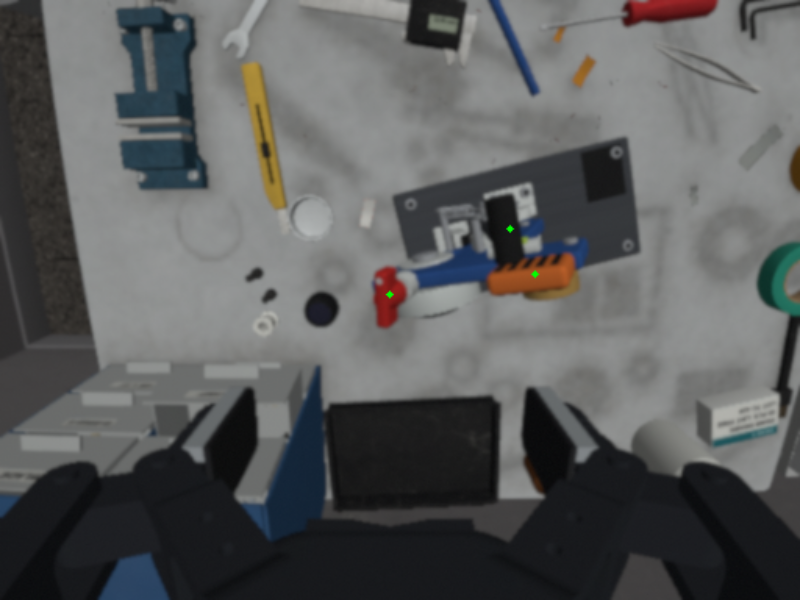

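Run:
```python
from h import *
im=np.load("pics/w1.npy");W=dict(np.load("pics/w1p.npz"));S=arm.camera_params("scene");T=arm.camera_params("top")
h=cv2.cvtColor(im,cv2.COLOR_RGB2HSV).astype(int)
def col(hue,box,w=5):
    m=(abs((h[...,0]-hue+90)%180-90)<=w)&(h[...,1]>150)&(h[...,2]>70);x0,y0,x1,y1=box;M=np.zeros_like(m);M[y0:y1,x0:x1]=m[y0:y1,x0:x1]
    ys,xs=np.nonzero(M);p=np.c_[xs,ys];e,v=np.linalg.eigh(np.cov(p.T));print(hue,len(p),p.mean(0),np.sqrt(e),v[:,1],p.min(0),p.max(0));return p.mean(0),v[:,1]
r=col(0,(230,165,265,215));o=col(10,(305,155,375,192))
co=np.array([[394,195],[627,138],[640,252]])*.64
B=np.array([[-.06,-.12,.012],[-.06,.12,.012],[.06,.12,.012]])
obs=[(S,WING,np.array([256,248.2]),1),(T,WING,np.array([330.4,227.2]),1),(W,WING,r[0],1.),(W,TAB+[0,0,.008],o[0],1.)]
def res(b):
    e=[]
    for p,P,q,k in obs:e+=list(k*(proj(p,fr(b,.49,P))[0]-q))
    e+=list((proj(W,R.from_euler('z',b[2]).apply(B)+[b[0],b[1],0])-co).ravel()*.7)
    return np.array(e)
n=least_squares(res,b,loss='soft_l1').x;print(n,res(n).round(1));np.save("b.npy",n);b=n
w=fr(b,.49,WING);print("wing",w)
for a in range(-110,-40,10):
    d=np.array([np.sin(np.radians(a)),np.cos(np.radians(a)),0])*.018;u=proj(W,fr(b,.49,[WING-d,WING+d]));v=u[1]-u[0];print(a,round(v[0]*r[1][1]-v[1]*r[1][0],1))
go([w[0],w[1],w[2]-.008],175)
```

```text
0 482 [248.21369295 189.70954357] [4.33385041 9.52205657] [-0.07806515  0.99694826] [240 172] [258 208]
10 977 [340.77584442 176.50665302] [ 5.4142237  15.23712269] [-0.98678581  0.16203016] [312 163] [367 187]
[ 0.50231847 -0.03399362  0.2440424 ] [-0.1 -0.3 -0.3 -0.   1.3 -0.9  0.1  0.3 -3.6  0.3 -1.6 -0.7 -1.5  1.1]
wing [ 0.5340869  -0.16157487  0.18087674]
-110 -20.3
-100 -15.9
-90 -10.9
-80 -5.7
-70 -0.3
-60 5.1
-50 10.4
shift [ -0.2   0.3 157.5] turn 0.086 psi 179.9 tcp [ 0.5339 -0.1619  0.3304]
```

>>> arm_command(
  targets="0 0 0 0.1 -0.34; 0 0 30 0.1 -0.34; 0 0 60 0.1 -0.34; 0 0 90 0.1 -0.34; 0 0 110 0.1 -0.34; 0 0 130 0.1 -0.34; 0 0 145 0.1 -0.34; 0 0 160 0.1 -0.34; 0 0 160 0.1 -0.34; 0 0 160 0.1 -0.34",
)

```text
t: 4.3
position: [0.5344, -0.1617, 0.1708]
orientation: [0.158, 3.137, 0.0]
ft_force: [0.1, 0.1, -0.1]
grip_width: 0.0281
finger_force: 0.0
```

Run:
```python
from h import *
s=arm.sense();print(s["moment"],s["ft_force"],s["grip_width"]);w=fr(b,.49,WING)
go([w[0],w[1],.17],104)
o=arm.read_camera("wrist")[:,:,::-1]
cv2.imwrite("pics/w2.png",cv2.resize(o,(800,600)))
```

```text
[ 0.00190833 -0.01769861 -0.01221511] [ 0.13273546  0.1159515  -0.12059366] 0.02809403208139884
shift [0.3 0.1 0.8] turn 1.226 psi 174.2 tcp [ 0.5344 -0.1617  0.1708]
```

View pics/w2.png

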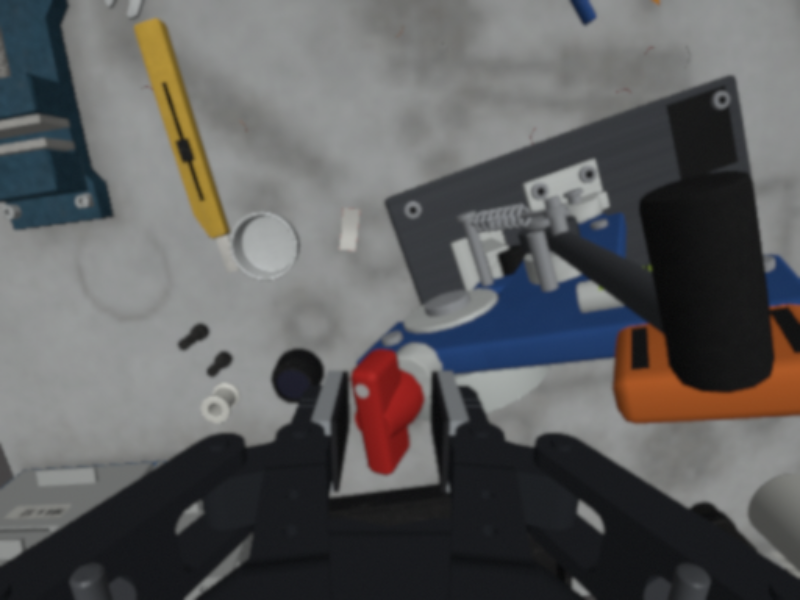

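>>> arm_command(
  targets="0 0 0 0 -0.5; 0 0 0 0.13 -0.5; 0 0 0 0.26 -0.5; 0 0 0 0.39 -0.5; 0 0 0 0.52 -0.5; 0 0 0 0.65 -0.55; 0 0 0 0.78 -0.58; 0 0 0 0.9 -0.6; 0 0 0 1.02 -0.62; 0 0 0 1.14 -0.62; 0 0 0 1.22 -0.62; 0 0 0 1.22 -0.62",
  grip_force=20,
)

```text
t: 5.85
position: [0.5346, -0.1614, 0.1709]
orientation: [1.925, 2.481, 0.001]
ft_force: [1.1, 2.6, 0.6]
grip_width: 0.0185
finger_force: 19.8
```

Run:
```python
from h import *
s=arm.sense();print(s["moment"],s["ft_force"],s["grip_width"]);w=fr(b,.49,WING)
go([w[0],w[1],.17],104)
o=arm.read_camera("wrist")[:,:,::-1]
cv2.imwrite("pics/w3.png",cv2.resize(o,(800,600)))
```

```text
[ 0.20593301 -0.16418392 -0.02675073] [1.07289235 2.58140282 0.59965307] 0.018517698296701277
shift [-0.1 -0.6  0.9] turn 0.007 psi 104.4 tcp [ 0.5346 -0.1614  0.1709]
```

View pics/w3.png

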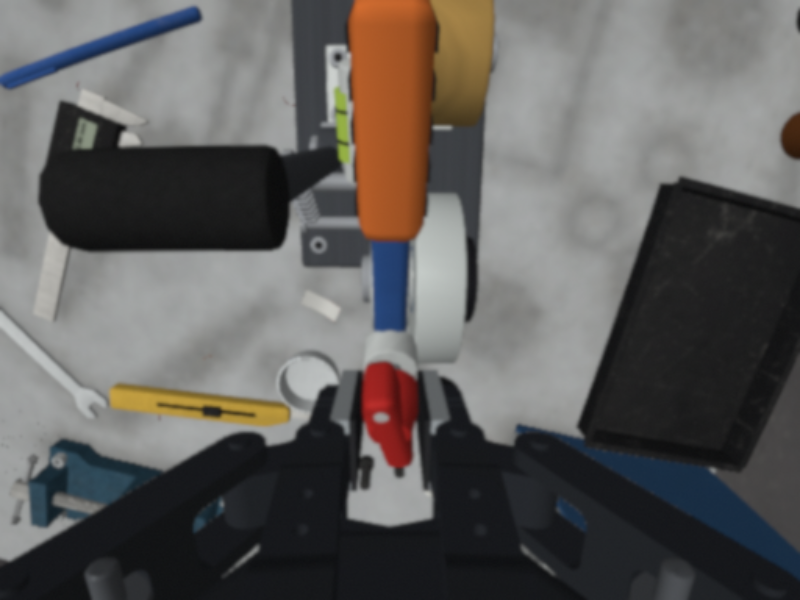

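>>> arm_command(
  targets="0 0 0 0.05 -0.5; 0 0 0 0.15 -0.5; 0 0 0 0.25 -0.5; 0 0 0 0.35 -0.55; 0 0 0 0.4 -0.57; 0 0 0 0.4 -0.57",
  grip_force=20,
)

```text
t: 6.65
position: [0.5343, -0.1616, 0.1704]
orientation: [2.379, 2.051, 0.001]
ft_force: [2.8, 1.1, -2.1]
grip_width: 0.0192
finger_force: 19.5
```

Run:
```python
from h import *
s=arm.sense();print(s["moment"],s["ft_force"],s["grip_width"],s["finger_force"])
go(s["position"],104)
```

```text
[ 0.23946838 -0.3231587   0.15668222] [ 2.8195791   1.05970546 -2.13791953] 0.01919502908055531 19.47626914596185
shift [0. 0. 0.] turn -0.392 psi 81.5 tcp [ 0.5343 -0.1616  0.1704]
```

>>> arm_command(
  targets="0 0 0 0 -0.45; 0 0 0 -0.13 -0.4; 0 0 0 -0.26 -0.4; 0 0 0 -0.39 -0.4; 0 0 0 -0.39 -0.4",
)

```text
t: 7.28
position: [0.5335, -0.1622, 0.1702]
orientation: [-1.94, -2.47, 0.0]
ft_force: [0.6, -0.4, -0.0]
grip_width: 0.0261
finger_force: 0.0
```

Run:
```python
from h import *
s=arm.sense();print(s["moment"],s["ft_force"],s["grip_width"])
go(s["position"],104)
o=arm.read_camera("wrist")[:,:,::-1]
cv2.imwrite("pics/w4.png",cv2.resize(o[200:330,190:310],(554,600),interpolation=cv2.INTER_CUBIC))
```

```text
[-0.02901009 -0.01511439  0.01002182] [ 0.55917184 -0.36667505 -0.00708196] 0.026063080945310835
shift [0. 0. 0.] turn -0.005 psi 103.7 tcp [ 0.5335 -0.1622  0.1702]
```

View pics/w4.png

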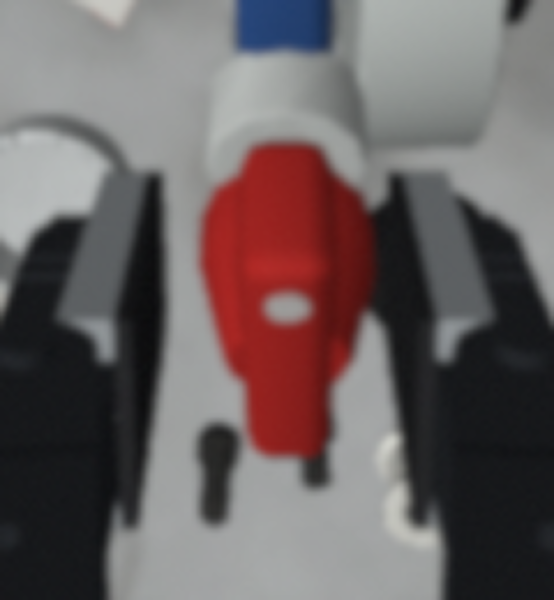

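Run:
```python
from h import *
s=arm.sense();c=R.from_euler('z',-b[2]).apply(s["position"]-[b[0],b[1],0]);print("tcp in base axes",c.round(4))
def f(q,dy,dz):
    p=R.from_euler('x',.49).apply(foot(q))+[0,0,.03];p=p+[-.008,dy,dz];d=(p-c)*1000;return [round(d[1],1),round(d[0],1),round(-d[2],1)]
print("pre",f(0,-.032,-.012))
for i,q in enumerate(np.linspace(0,1.2,9)): print(round(q,2),f(q,-.019,-.012+.012*q/1.2))
```

```text
tcp in base axes [-0.0006 -0.1319  0.1702]
pre [np.float64(39.6), np.float64(-41.4), np.float64(-60.3)]
0.0 [np.float64(52.6), np.float64(-41.4), np.float64(-60.3)]
0.15 [np.float64(71.3), np.float64(-41.4), np.float64(-62.4)]
0.3 [np.float64(89.9), np.float64(-41.4), np.float64(-61.7)]
0.45 [np.float64(108.0), np.float64(-41.4), np.float64(-58.2)]
0.6 [np.float64(125.1), np.float64(-41.4), np.float64(-52.1)]
0.75 [np.float64(140.9), np.float64(-41.4), np.float64(-43.5)]
0.9 [np.float64(155.0), np.float64(-41.4), np.float64(-32.7)]
1.05 [np.float64(167.1), np.float64(-41.4), np.float64(-19.8)]
1.2 [np.float64(176.9), np.float64(-41.4), np.float64(-5.4)]
```

>>> arm_command(
  targets="0 0 -40 0 -0.4; 0 0 -85 0 -0.4; 0 -20 -100 0 -1; 15 -41 -100 0 -1; 38 -41 -90 0 -1; 38 -41 -75 0 -1; 38 -41 -61 0 -1; 38 -41 -61 0 -1",
)

```text
t: 8.32
position: [0.4842, -0.1352, 0.2297]
orientation: [-1.939, -2.468, 0.001]
ft_force: [-0.4, -0.1, -0.7]
grip_width: -0.0003
finger_force: 0.0
```

Run:
```python
from h import *
s=arm.sense();print(s["moment"],s["ft_force"],s["grip_width"])
p=fr(b,.49,foot(0));print(R.from_euler('z',-b[2]).apply(p-s["position"]))
o=arm.read_camera("wrist")[:,:,::-1]
cv2.imwrite("pics/w5.png",cv2.resize(o,(800,600)))
```

```text
[ 0.01676609 -0.03976389 -0.00456237] [-0.40796246 -0.10101192 -0.73785064] -0.0002761924804096208
[0.0079792  0.03351478 0.01282992]
```

View pics/w5.png

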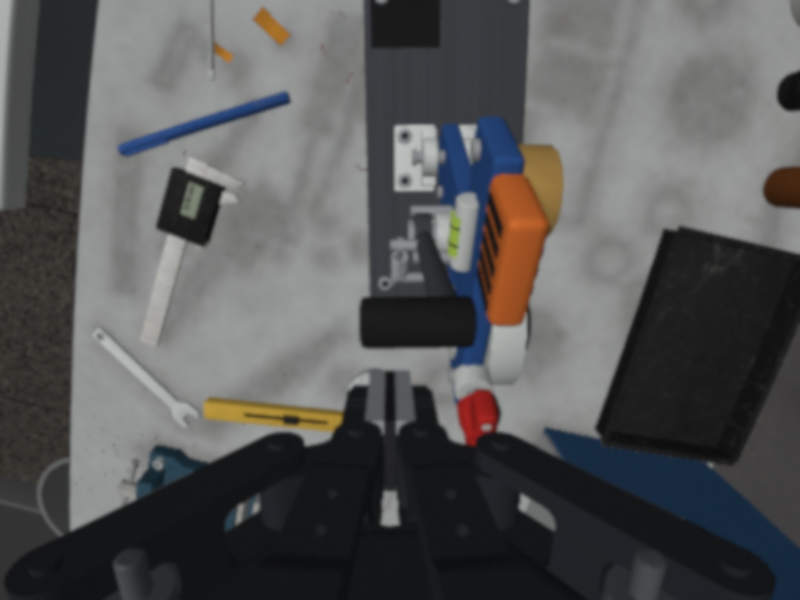

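>>> arm_command(
  targets="14 0 0 0 -1; 27 0 -1 0 -1; 40 0 -1 0 -1",
)

```text
t: 8.75
position: [0.4754, -0.0947, 0.2326]
orientation: [1.938, 2.471, -0.0]
ft_force: [-0.0, -1.8, -0.5]
grip_width: -0.0001
finger_force: 0.6
```

Run:
```python
from h import *
s=arm.sense();print(s["moment"],s["ft_force"])
o=arm.read_camera("wrist");W=arm.camera_params("wrist")
for n in("grip_tab","leg_foot"):
    r=cen("wrist",n);print(n,r and (r[0],r[1]))
for t in(.49,.45,.4):print(t,proj(W,fr(b,t,TAB+[0,0,.008])))
```

```text
[-0.22988845 -0.05324608  0.02594535] [-0.01293054 -1.79276596 -0.49722978]
grip_tab (0.89, array([318.39892183, 227.74778591]))
leg_foot (0.86, array([265.0111752 , 221.30785869]))
0.49 [[319.49301304 237.80514053]]
0.45 [[321.11518003 226.59151199]]
0.4 [[323.05041761 211.42069965]]
```

Run:
```python
from h import *
s=arm.sense();W=arm.camera_params("wrist");W0=dict(W);W0["position"]=W["position"]+np.array([.4842,-.1352,.2297])-s["position"]
im=cv2.resize(cv2.imread("pics/w5.png"),(512,384));o=arm.read_camera("wrist")[:,:,::-1]
for i,P in((im,W0),(o,W)):
    h=cv2.cvtColor(np.ascontiguousarray(i),cv2.COLOR_BGR2HSV).astype(int);u=proj(P,fr(b,.49,TAB+[0,0,.008]))[0]
    m=(abs(h[...,0]-10)<5)&(h[...,1]>150);m[:,:280]=0;m[:, 390:]=0;ys,xs=np.nonzero(m);print(u,xs.mean(),ys.mean())
```

```text
[328.60524738 164.14555186] 327.65329612835717 158.1224276246948
[319.75561093 234.20298385] 320.1560907827698 226.47892542843908
```

>>> arm_command(
  targets="14 0 0 0 -1; 30 0 4 0 -1; 47 0 10 0 -1; 63 0 19 0 -1; 77 0 29 0 -1; 89 0 42 0 -1; 99 0 57 0 -1; 99 0 57 0 -1; 99 0 20 0 -1; 60 0 -60 0 -1; 30 20 -100 0 -0.3; 10 30 -100 0 -0.3; 10 30 -100 0 -0.3",
)

```text
t: 10.58
position: [0.504, -0.0813, 0.3338]
orientation: [1.943, 2.466, 0.003]
ft_force: [-0.1, 0.6, -0.6]
grip_width: 0.0302
finger_force: 0.0
```

Run:
```python
from h import *
s=arm.sense();print(s["moment"],s["ft_force"])
W=arm.camera_params("wrist");o=arm.read_camera("wrist")[:,:,::-1].copy()
h=cv2.cvtColor(o,cv2.COLOR_BGR2HSV).astype(int)
m=(abs(h[...,0]-10)<5)&(h[...,1]>150);m[:,:250]=0;m[:,420:]=0;ys,xs=np.nonzero(m);print(xs.mean(),ys.mean())
u=proj(W,fr(b,.49,[TAB+[0,0,.008],foot(2.09),WING]));print(u)
for x in u: cv2.circle(o,tuple(int(v) for v in x),2,(0,255,0),-1)
p=cen("top" if 0 else "wrist","leg_foot");print(p and (p[0],p[1]))
cv2.imwrite("pics/w6.png",cv2.resize(o,(800,600)))
c=R.from_euler('z',-b[2]).apply(s["position"]-[b[0],b[1],0]);print("tcp",c)
for t in np.linspace(.49,0,9):
    g=R.from_euler('x',t).apply([0,.048,.182])+[0,0,.03-.019];d=(g-c)*1000;print(round(t,3),d[[1,0]].round(1),-d[2].round(1))
go(s["position"],np.degrees(b[2])+90)
```

```text
[0.0405222  0.04694419 0.00654312] [-0.05103884  0.63951045 -0.58685118]
264.31917631917634 192.8211068211068
[[259.64338832 198.25696812]
 [229.76459273  85.40359436]
 [258.17573212 260.62729438]]
(0.65, array([234.98667851, 125.69182948]))
tcp [-0.00977135 -0.04629482  0.33383781]
0.49 [3.  9.8] 139.7
0.429 [14.3  9.8] 137.4
0.368 [25.7  9.8] 135.7
0.306 [37.2  9.8] 134.8
0.245 [48.7  9.8] 134.6
0.184 [60.2  9.8] 135.1
0.122 [71.7  9.8] 136.3
0.061 [83.1  9.8] 138.2
0.0 [94.3  9.8] 140.8
shift [-3.4  1.4 -1.7] turn -0.004 psi 103.8 tcp [ 0.5019 -0.0783  0.3322]
```

View pics/w6.png

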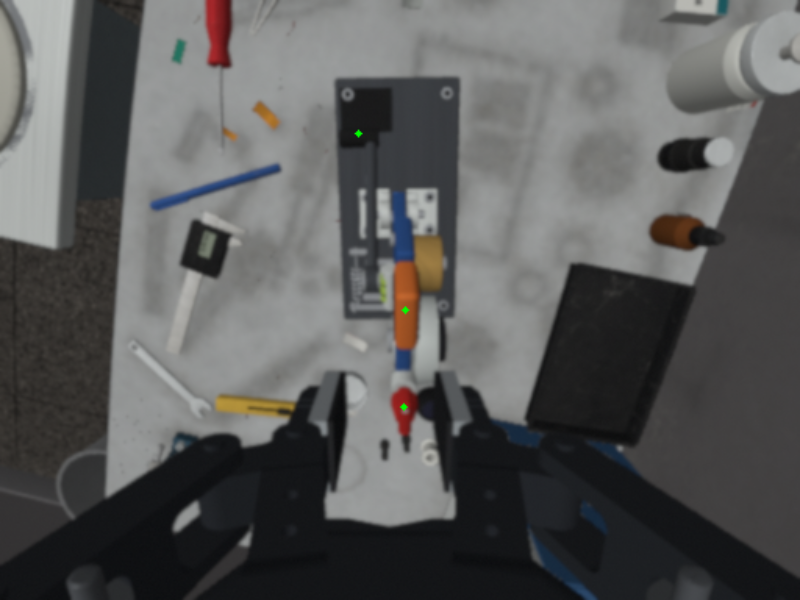

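Run:
```python
from h import *
s=arm.sense()
c=R.from_euler('z',-b[2]).apply(s["position"]-[b[0],b[1],0]);print("tcp",c,s["joint_velocities"].round(3),s["t"])
for t in (.49,0):
    g=R.from_euler('x',t).apply([0,.048,.182])+[0,0,.03-.019];d=(g-c)*1000;print(round(t,3),d[[1,0]].round(1),-d[2].round(1))
```

```text
tcp [-0.0111099  -0.04292802  0.3321631 ] [-0.011 -0.007 -0.015  0.026  0.001 -0.003 -0.   ] 10.675
0.49 [-0.4 11.1] 138.0
0 [90.9 11.1] 139.2
```

>>> arm_command(
  targets="0 11 0 0 -0.06; 0 11 40 0 -0.06; 0 11 75 0 -0.06; 0 11 105 0 -0.06; 0 11 125 0 -0.06; 0 11 138 0 -0.06; 0 11 138 0 -0.06; 0 11 138 0 -0.06",
)

```text
t: 11.68
position: [0.5135, -0.0759, 0.1946]
orientation: [1.938, 2.471, 0.001]
ft_force: [0.9, -0.5, 1.4]
grip_width: 0.0401
finger_force: 0.3
```

Run:
```python
from h import *
s=arm.sense();print(s["ft_force"],s["t"])
c=R.from_euler('z',-b[2]).apply(s["position"]-[b[0],b[1],0]);print("tcp",c)
for t in (.49,):
    g=R.from_euler('x',t).apply([0,.048,.182])+[0,0,.03-.019];d=(g-c)*1000;print(round(t,3),d[[1,0]].round(1),-d[2].round(1))
o=arm.read_camera("wrist")[:,:,::-1].copy();cv2.imwrite("pics/w7.png",cv2.resize(o,(800,600)))
```

```text
[ 0.85092882 -0.54404317  1.42133663] 11.675
tcp [ 0.00074621 -0.04336947  0.19455935]
0.49 [ 0.1 -0.7] 0.4
```

View pics/w7.png

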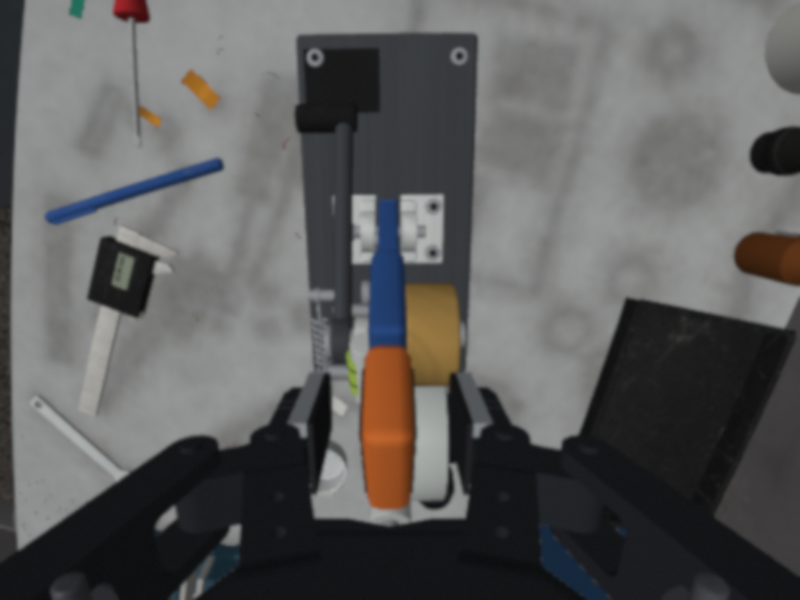

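>>> arm_command(
  targets="0 0 0 0 -0.5; 0 0 0 0 -1; 0 0 0 0 -1; 0 0 0 0 -1",
  grip_force=35,
)

```text
t: 12.22
position: [0.5132, -0.0768, 0.1955]
orientation: [1.938, 2.471, -0.002]
ft_force: [-1.5, -1.4, 10.7]
grip_width: 0.0134
finger_force: 41.2
```

>>> arm_command(
  targets="5 0 -1 0 -1; 11 0 -2.3 0 -1; 17 0 -3.2 0 -1; 23 0 -4 0 -1; 28 0 -4.5 0 -1; 34 0 -4.9 0 -1; 40 0 -5.1 0 -1; 46 0 -5.1 0 -1; 46 0 -5.1 0 -1",
)

```text
t: 13.35
position: [0.5019, -0.032, 0.2]
orientation: [1.937, 2.472, -0.003]
ft_force: [-1.6, -2.7, 7.2]
grip_width: 0.0136
finger_force: 37.7
```

```bash
cat > tilt.py <<'E'
from h import *
s=arm.sense();print(s["ft_force"].round(2),s["moment"].round(2),s["grip_width"],s["finger_force"],s["t"])
c=R.from_euler('z',-b[2]).apply(s["position"]-[b[0],b[1],0]);print("tcp",c)
# tilt from wing (red) in scene + top
for cam,bx in(("scene",(190,170,290,270)),("top",(270,200,345,260))):
    p=arm.camera_params(cam);o=arm.read_camera(cam)
    h=cv2.cvtColor(o,cv2.COLOR_RGB2HSV).astype(int);m=(abs((h[...,0]+90)%180-90)<=4)&(h[...,1]>140)&(h[...,2]>60)
    M=np.zeros_like(m);x0,y0,x1,y1=bx;M[y0:y1,x0:x1]=m[y0:y1,x0:x1];ys,xs=np.nonzero(M)
    if len(xs)<15: print(cam,len(xs));continue
    q=np.array([xs.mean(),ys.mean()]);r=least_squares(lambda t:proj(p,fr(b,t[0],WING))[0]-q,[.2]);print(cam,len(xs),q,"tilt",r.x,r.fun)
    cv2.imwrite(f"pics/{cam}_{s['t']:.1f}.png",o[:,:,::-1])
E
python3 tilt.py
```

```text
[-1.61 -2.68  7.2 ] [-0.75  0.1   0.34] 0.01358817712177852 37.71658793091774 13.35
tcp [4.30027592e-05 2.04552527e-03 2.00029792e-01]
scene 161 [238.76397516 226.98136646] tilt [0.25148525] [ 0.53296881 -0.46669062]
top 0
```

>>> arm_command(
  targets="6 0 0 0 -1; 11 0 0.5 0 -1; 17 0 1.1 0 -1; 23 0 1.7 0 -1; 28 0 2.6 0 -1; 34 0 3.6 0 -1; 40 0 4.9 0 -1; 45 0 6 0 -1; 45 0 6 0 -1; 45 0 6 0 -1",
)

```text
t: 14.7
position: [0.4906, 0.0122, 0.1929]
orientation: [-1.938, -2.47, 0.001]
ft_force: [-3.0, -0.6, -1.4]
grip_width: 0.0138
finger_force: 35.2
```

```bash
python3 tilt.py
python3 - <<'E'
from h import *
o=arm.read_camera("scene");cv2.imwrite("pics/s9.png",cv2.resize(o[150:300,140:310,::-1],(680,600),interpolation=cv2.INTER_CUBIC))
E
```

```text
[-3.03 -0.59 -1.36] [-0.26  0.45  0.43] 0.013799181953074972 35.18876379030243 14.7
tcp [-1.79012159e-04  4.76998855e-02  1.92918222e-01]
scene 149 [220.59060403 208.71812081] tilt [0.0095253] [ 0.46972883 -0.53675885]
top 29 [302.65517241 234.06896552] tilt [0.07133299] [-0.01022168 -0.03760211]
```

View pics/s9.png

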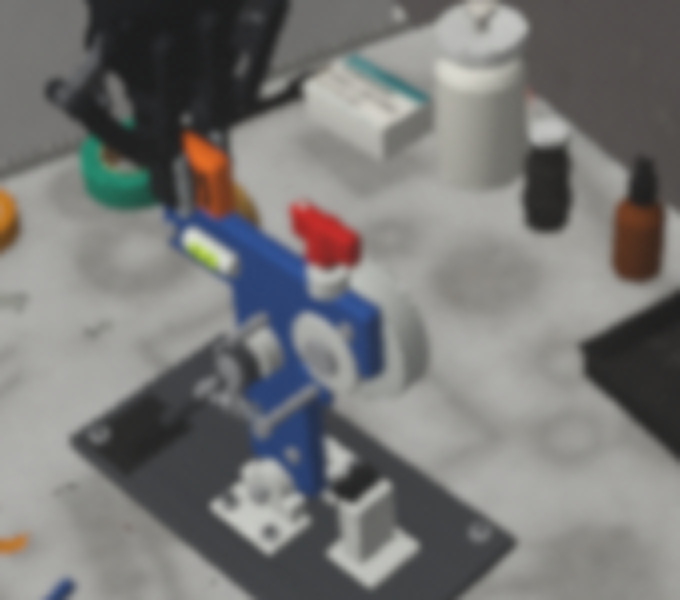

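```bash
python3 -c "
from station import arm
print(arm.job_done())"
```

```text
the job is handed in; nothing more can be done
None
```

The job is handed in: I turned the brake screw to its stop, snapped the leg fully down while the unwinder was still tipped, and brought it upright; the arm still holds it by the orange tab, clear of rest and leg. The scene camera put the tilt at about 0.01 rad and the top camera, with little of the screw in view, at 0.07; the judging result was not reported back.

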